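Empty the lime insert of the garnish caddy into the bowl

ROBOT

A 7-joint arm with a two-finger parallel gripper is mounted at the origin on a cart in front of the work surface, level with it; the furniture and walls round the work are solid. World frame = base frame: x ahead of the robot, y to its left, z up, the work surface at z = 0. Lengths are in m, angles in rad, forces in N, time in s.
With the tool pointing down it reaches from about 0.35 to 0.9 m from the base axis. Payload 8.1 kg.
Tool frame: the origin (TCP) lies at the very end of the fingers, on their centre line; the grasp point (between the pads) lies 19 mm behind it (grasp_offset is the distance from the TCP to the grasp point, in m); z points along the fingers, y is the line along which they close (so a half turn about z gives the same grasp; the last joint's range is limited). The gripper opens to 92 mm and grips with 3 to 60 N. Pads are 19 mm wide; open, the fingers measure 130 mm over their backs; the gripper's body (75 mm by 190 mm) begins 47 mm behind the grasp point.
Start: joints at [1.166, 0.434, 0.025, 1.573, -0.012, 1.134, -0.075], TCP at [0.186, -0.597, 0.227] pointing down, gripper open.
Joint ranges: [-2.62, 2.62], [-0.44, 2.09], [-1.27, 1.32], [0.08, 2.57], [-1.32, 4.46], [0.12, 2], [-2.74, 2.74]. Speed limits (rad/s): [2.22, 2.22, 3.01, 3.01, 3.14, 3.14, 3.14].

INTERFACE

Orientations are given as a rotation vector (axis times angle).
In Python, from cell import observe, get_image, camera_params, sign_off, silhouettes, grasp_offset gives the robot as it stands. The module is installed in compiled form; this text tells all that it offers.
- The arm moves only by the tool jog_arm, never from a script. Its argument "motion" is a list that holds one entry, the list of rows, each a list of 7 numbers: the shift along the tool's x, y, z in m, then the turn, a rotation vector about the tool's x, y, z in rad, then the closure, from -1 (fully open) to 1 (shut), so that 0 is half open. In form: [[[dx, dy, dz, wx, wy, wz, hand], ...]]. A call has 1 to 10 rows; each row is the pose to reach, as a shift and turn from the pose commanded when the call began, along the tool's axes at that moment; what a row does not reach only later rows make up. A row lasts 1/12 s, in which the tool goes at most 41.7 mm and 7.16 degrees, less where a joint would pass 70% of its speed; a pose out of reach is approached as far as the arm can. A call with a gripper value outside its range is refused whole. The fingers move at their own pace and stop on an object; "force" is the grip in N (left out, the last holds). Time passes only in rows, so rows that repeat a pose let the fingers close. It gives the time, the measured TCP pose, the force, the opening and the grip force at its end, in the units of the state.
- observe(): the state, without advancing time (a new reading comes with each control period).
- get_image(name): name is "side" or "top"; returns the picture (384x512x3 uint8, red, green, blue); there is no depth.
- camera_params(name): a dict with "vertical_fov" (degrees; the focal length in pixels is half the picture's height over the tangent of half this angle, whatever the lens; pixels are square), "cx", "cy" (the principal point, pixels), "T" (4x4, takes a point from camera to world coordinates). Camera axes: x right, y down, z forward; pixel columns grow to the right and rows downward; lengths in m; the calibration is good to about 2 mm. A picture is of the moment at which its call begins. camera_params takes no time and is no camera call.
- sign_off(): hands the job in; it is judged then, once.
Trained networks look in the newest picture that a camera, given by its name, has taken for a name from the list of things; names that differ only in an ending like _2 or _b are one class to them, and where a whole thing is asked for, a point or a joint stands for the part that bears it (a point fixed in the world has none). Each returns a list of dicts, best first, with "p" (0 to 1); they miss things now and then, are a little off and sometimes report something else, mostly with a low value. They report only what shows in the picture. A call takes as long as a camera call.
- silhouettes(query, camera): "mask" (384x512 bool, what is visible of it) and "pixel" ([column, row] in pixels, amid what is visible of it).
The state is a dict: "clock": time; "joints": joint angles; "dq": joint speeds; "joint_efforts": joint torques, N m; "position": TCP position; "ee_rot": TCP orientation; "force": force on the tool from outside, world axes, zero at the start; "ft_torque": the same for the moment, N m; "width": opening from 0.0 (shut) to 1.0 (fully open); "gripper_force": force on a finger pad.
Only numpy, scipy, OpenCV 4.12 (cv2) and the standard library are available. Lean on these libraries where they do the work, as an engineer would, in place of code of your own. Each camera call takes 0.05 s, during which the arm holds its last target. There are 200 camera calls.

TASK

Closing the bar: lift the insert that holds the limes straight up out of the garnish caddy (its bail is all you can grip there), stand it on the free part of the chopping board and let go. Then lay its bail right back, take hold again so that you can tip both limes over its lip into the bowl, and stand the empty insert upright on the board, bail back. Leave the other insert in its pocket, spill no lime, and do not push the bowl, muddler, jar, can or candle about.

Things in the scene. Friction and masses are not known exactly. Their poses are not given: they have to be found in the camera images.
- caddy: fixed dark-walnut block, 200 (x) x 176 (y) x 70 mm high, with two oblong pockets open at the top, side by side at y = -38.5 and +38.5 mm of its frame; each 172 x 69 mm and 60 mm deep, so an insert has 2 mm of play on every side. Origin: centre of the underside.
- insert: steel insert with the limes, in either pocket, rim flush with the caddy; 0.35-0.55 kg. Scoop-shaped bin 168 (x) x 65 (y) x 60 mm, wall 2.5 mm, flat upright sides. Floor from x = +84 (rear wall) to 0, then a chute rises at 35 degrees to the lip at x = -84, z = 60. Limes slip out on the polished chute when tipped 55-60 degrees nose down. Origin: underside, outline centre. Mass centre x = +25 mm
- insert_lip (a point): middle of the insert's pouring lip, at (-84, 0, 60) mm of the insert
- insert_bar (a point): middle of the grip bar of that insert's bail: a dark wooden bar, 12 mm thick and 39 mm long along the insert's y, between two 4.4 mm wire arms 60 mm long
- insert_bail (a joint): angle of its bail; pivots at x = +24.5, z = 52 mm of the insert, inside the side walls. 0: laid back, bar on the rear rim (arms 0.235 rad above level, towards +x); grows as it swings up and forward, 1.336 upright, stop 1.75. Starts part way up; stiff pivots (0.06 N m), it stays where left, but the loaded insert swings on it and cannot be tipped by it
- spare_insert: another insert just like it, with its own bail, empty, in the caddy's other pocket; it stays there. Same frame.
- bowl: loose white bowl, 130 mm across the rim, 58 mm high, about 110 mm clear inside the rim, stands on the worktop; origin: centre of the underside
- board: fixed wooden chopping board, 180 (its x) x 260 (its y) x 21 mm thick, on the worktop; origin: centre of the underside
- muddler: loose walnut muddler, 204 mm long (its y), 40 mm thick, lies along one long edge of the board; origin: middle of the underside
- cherry_jar: loose jar with green lid, 62 mm wide, 86 mm high, stands behind the bowl; origin: centre of the underside
- tonic: loose drink can, 53 mm wide, 134 mm high, stands behind the bowl; origin: centre of the underside
- candle: loose candle glass, 76 mm wide, 90 mm high, stands to the right; origin: centre of the underside
- lime_a_mid (a point): middle of one of the two limes, 53 x 43 x 44 mm, that lie in the insert, long axis across it
- lime_a: that lime's body; use the middle, since this origin is a point of its skin that turns with it
- lime_b_mid (a point): middle of the other of the two limes, 53 x 43 x 44 mm, that lie in the insert, long axis across it
- lime_b: that lime's body; use the middle, since this origin is a point of its skin that turns with it

How it is judged:
By the outcome, as a careful person would: the job done as asked, in the order asked, and still so for the second after the job is handed in, with the robot touching nothing.
It also fails if it takes over 72 s, if anything falls off the work surface, if the arm or the gripper's body presses on something with over 40 N, if the wrist force passes 120 N, or if a joint passes its speed limit or range.

## Working session

There is one attempt and no reset: what is moved stays moved. The work goes in short steps, Python scripts to look and compute and a tool call to move; the robot and the scene stay as the last step left them, time stands still between calls to the robot, and variables do not carry over. Pictures are saved under pics/ and viewed, at most 10 in all, crops included, and the job is handed in when it is done.

Besides the shell and the picture viewer there is one more tool, called in YAML: its name, and indented under it one key for each argument. jog_arm: Moves the arm, as the interface text tells. Its arguments: {"type":"object","properties":{"motion":{"type":"array"},"force":{"type":"number"}},"required":["motion"]}

```bash
mkdir -p pics
python3 - <<'E'
from cell import *
import cv2,numpy as np
for n in("side","top"):
    im=get_image(n); cv2.imwrite(f"pics/{n}0.png",im[:,:,::-1]); p=camera_params(n); print(n,p["vertical_fov"],p["cx"],p["cy"]);print(np.round(p["T"],3))
    for q in["caddy","insert","insert_bar","bowl","board","muddler","cherry_jar","tonic","candle","lime_a_mid"]:
        for d in silhouettes(q,n)[:2]: print(q,round(d["p"],2),np.round(d["pixel"]),d["mask"].sum())
print(observe(),grasp_offset)
E
```

```text
side 48.869890615960735 253.93379069595937 186.2162099338007
[[-0.885 -0.234  0.403  0.045]
 [-0.466  0.471 -0.749  0.873]
 [-0.014 -0.85  -0.526  0.749]
 [ 0.     0.     0.     1.   ]]
caddy 0.61 [224. 202.] 547
caddy 0.56 [239. 290.] 3351
insert 0.96 [225. 266.] 1213
insert_bar 0.64 [196. 246.] 143
bowl 0.96 [283. 203.] 1200
board 0.62 [301. 178.] 1998
muddler 0.7 [301. 185.] 550
tonic 0.77 [238. 175.] 641
candle 0.69 [266. 148.] 555
lime_a_mid 0.59 [203. 266.] 129
top 56.696131706983536 250.44611416283803 190.44188588610248
[[ 0.01  -0.986  0.166  0.381]
 [-1.    -0.012 -0.007 -0.058]
 [ 0.009 -0.166 -0.986  1.078]
 [ 0.     0.     0.     1.   ]]
caddy 0.59 [138. 212.] 159
caddy 0.56 [148. 226.] 1959
insert 0.67 [127. 225.] 1027
insert_bar 0.62 [134. 195.] 59
bowl 0.84 [254. 224.] 1585
bowl 0.43 [144. 200.] 97
board 0.62 [329. 211.] 4673
board 0.29 [135. 215.] 161
muddler 0.67 [306. 218.] 685
cherry_jar 0.89 [235. 165.] 393
tonic 0.69 [137. 207.] 171
tonic 0.55 [270. 164.] 360
candle 0.86 [362. 148.] 766
{'clock': 1.1, 'joints': array([ 1.16640595,  0.43451512,  0.0250222 ,  1.57319459, -0.01162802,
        1.13396974, -0.07508477]), 'dq': array([ 1.59358007e-05, -1.16118278e-03,  1.49049287e-03, -1.49338423e-03,
       -5.06424769e-05,  1.87940553e-03,  3.18050699e-04]), 'joint_efforts': array([-1.03466333e-03, -6.67671847e+01,  9.83637348e-01, -3.14807940e+01,
       -6.05925126e-02,  3.30316834e-02, -8.68929355e-07]), 'position': array([ 0.18574882, -0.59678791,  0.22673478]), 'ee_rot': array([3.10586274e+00, 4.72088064e-01, 2.62502382e-05]), 'force': array([-0.83107429,  0.41780958, -0.01986468]), 'ft_torque': array([-0.03370469,  0.02875874, -0.02163183]), 'gripper_force': 0.0, 'width': 1.0026665993316735} 0.0188
```

View pics/side0.png

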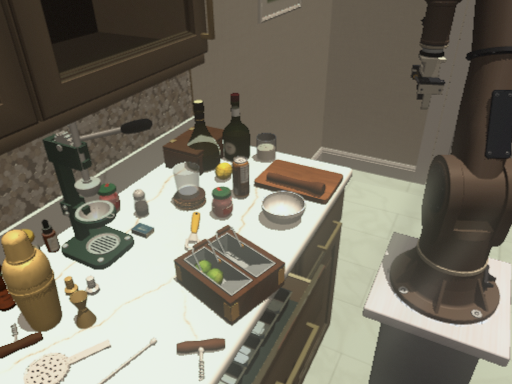

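View pics/top0.png

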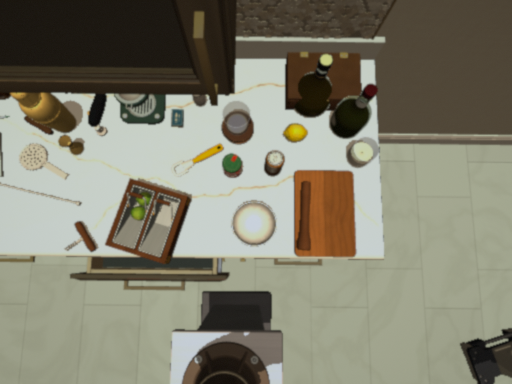

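The side view shows the caddy at about (230,270), with the limes in its left insert at (205,267), the bowl at (283,207) and the board at (300,180). In the top view the caddy is at (148,220), the bowl at (254,222), the board at (325,212) and the muddler at (305,215), along the board's left edge. Next I'll enlarge the caddy.

```bash
cat > h.py <<'E'
from cell import *
import cv2,numpy as np
from scipy.spatial.transform import Rotation as R
def cam(n):
    p=camera_params(n); f=192/np.tan(np.radians(p["vertical_fov"]/2)); return f,p["cx"],p["cy"],np.array(p["T"])
def ray(n,px):
    f,cx,cy,T=cam(n); d=T[:3,:3]@np.array([(px[0]-cx)/f,(px[1]-cy)/f,1]); return T[:3,3],d
def onz(n,px,z):
    o,d=ray(n,px); return o+d*(z-o[2])/d[2]
def proj(n,P):
    f,cx,cy,T=cam(n); q=(np.asarray(P,float).reshape(-1,3)-T[:3,3])@T[:3,:3]; return np.c_[f*q[:,0]/q[:,2]+cx,f*q[:,1]/q[:,2]+cy]
def tri(a,b):
    (o1,d1),(o2,d2)=ray("side",a),ray("top",b)
    s=np.linalg.lstsq(np.c_[d1,-d2],o2-o1,rcond=None)[0]; p,q=o1+s[0]*d1,o2+s[1]*d2
    return (p+q)/2,np.linalg.norm(p-q)
E
python3 - <<'E'
from h import *
a=cv2.imread("pics/side0.png")[215:325,165:295]; b=cv2.imread("pics/top0.png")[170:270,95:200]
a=cv2.resize(a,(400,338),interpolation=2)
b=cv2.resize(b,(399,380),interpolation=2)
o=np.zeros((380,800,3),np.uint8); o[:338,:400]=a;o[:,400:799]=b
cv2.imwrite("pics/c0.png",o)
for q,z in(("bowl",.05),("board",.021)):
    d=[x for x in silhouettes(q,"top")if x["mask"].sum()>500][0]["mask"].astype(np.uint8)
    pts=np.array([onz("top",(x,y),z)[:2] for y,x in np.argwhere(d)],np.float32); r=cv2.minAreaRect(pts); print(q,r)
for q in("muddler","candle","tonic","cherry_jar"):
    d=[x for x in silhouettes(q,"top")if x["mask"].sum()>300][0]["mask"].astype(np.uint8)
    pts=np.array([onz("top",(x,y),dict(muddler=.041,candle=.09,tonic=.134,cherry_jar=.086)[q])[:2] for y,x in np.argwhere(d)],np.float32); r=cv2.minAreaRect(pts); print(q,r)
E
```

```text
bowl ((0.4571866989135742, -0.07718808948993683), (0.1292652040719986, 0.12694279849529266), 18.806995391845703)Traceback (most recent call last):
  File "<stdin>", line 9, in <module>
  File "h.py", line 9, in onz
    o,d=ray(n,px); return o+d*(z-o[2])/d[2]
        ~~~^^^^^^
  File "h.py", line 7, in ray
    f,cx,cy,T=cam(n); d=T[:3,:3]@np.array([(px[0]-cx)/f,(px[1]-cy)/f,1]); return T[:3,3],d
              ~~~^^^
  File "h.py", line 5, in cam
    p=camera_params(n); f=192/np.tan(np.radians(p["vertical_fov"]/2)); return f,p["cx"],p["cy"],np.array(p["T"])
ValueError: time passes only in moves, steps and waits
```

View pics/c0.png

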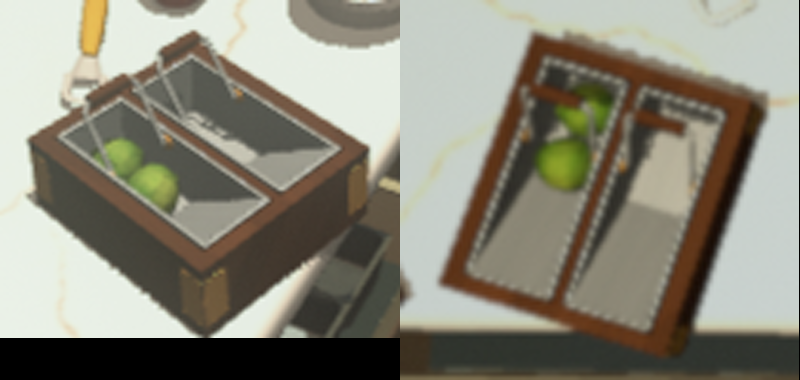

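The crop shows the lime insert in the left pocket, its lip towards the robot. Its bail leans back, and the bar shows at about (134,195) in the top view and (198,244) in the side view. Next I'll fit all the poses.

```bash
sed -i 's/^def cam(n):/import functools\n@functools.lru_cache(None)\ndef cam(n):/' h.py
python3 - <<'E'
from h import *
from scipy.optimize import least_squares
top=np.array([(543,58),(627,82),(552,300),(468,270)]);top=(top-[400,0])/3.8+[95,170]
side=np.array([(122,98),(58,133),(205,247),(270,200)])/3.077+[165,215]
# order top: rear-left, rear-right, lip-right, lip-left
L=np.array([(84,32.5),(84,-32.5),(-84,-32.5),(-84,32.5)])/1e3
side=side[[1,0,3,2]]
def P(v): c,s=np.cos(v[2]),np.sin(v[2]); return np.c_[L@np.array([[c,s],[-s,c]])+v[:2],np.full(4,.07)]
print("check",[np.round(tri(side[i],top[i])[0],3) for i in range(4)])
for nm,w in(("both",(1,1)),("top",(0,1)),("side",(1,0))):
    r=least_squares(lambda v:np.r_[w[0]*(proj("side",P(v))-side).ravel(),w[1]*(proj("top",P(v))-top).ravel()],[.45,.13,-.3])
    print(nm,np.round(r.x,4),r.cost)
for s,t in(((108,90),(557,97)),):
    print("bar",tri(np.array(s)/3.077+[165,215],(np.array(t)-[400,0])/3.8+[95,170]))
print("bar net",tri((196,246),(134,195)))
for q,z in(("bowl",.05),("board",.021),("muddler",.041),("candle",.09),("tonic",.134),("cherry_jar",.086)):
    d=[x for x in silhouettes(q,"top")if x["mask"].sum()>300][0]["mask"]
    pts=np.array([onz("top",(x,y),z)[:2] for y,x in np.argwhere(d)],np.float32); r=cv2.minAreaRect(pts); print(q,np.round(r[0],3),np.round(r[1],3),round(r[2]), pts.min(0),pts.max(0))
E
```

```text
check [array([0.562, 0.273, 0.07 ]), array([0.545, 0.21 , 0.065]), array([0.383, 0.257, 0.064]), array([0.403, 0.32 , 0.065])]
both [ 0.4722  0.2656 -0.2883] 4.32302502899242
top [ 0.4728  0.2636 -0.2773] 0.531935069269373
side [ 0.4708  0.2682 -0.2965] 0.5171838496430182
bar (array([0.52712995, 0.24873382, 0.1085483 ]), np.float64(0.0011815712222278403))
bar net (array([0.5307845 , 0.25675678, 0.1071661 ]), np.float64(0.005703108265832381))
bowl [ 0.457 -0.077] [0.129 0.127] 19 [ 0.3908322  -0.13734663] [ 0.5232651  -0.01304042]
board [ 0.497 -0.288] [0.189 0.263] 89 [ 0.3646391  -0.38221318] [ 0.6282603  -0.19334513]
muddler [ 0.486 -0.222] [0.038 0.2  ] 89 [ 0.3865927  -0.24214649] [ 0.5863612  -0.20134008]
candle [ 0.666 -0.388] [0.075 0.104] 44 [ 0.62190557 -0.43746337] [ 0.7146162 -0.338264 ]
tonic [ 0.618 -0.127] [0.045 0.07 ] 77 [ 0.5833155  -0.15294723] [ 0.6508076  -0.10376707]
cherry_jar [ 0.62  -0.012] [0.068 0.057] 1 [ 0.5863877  -0.04048995] [0.6539724  0.01723952]
```

jog_arm:
  motion:
    - [[0.026,-0.031,0.001,0,0,0,-1],[0.052,-0.063,0.002,0,0,0,-1],[0.077,-0.094,0.003,0,0,0,-1],[0.103,-0.126,0.005,0,0,0,-1],[0.129,-0.157,0.006,0,0,0,-1],[0.154,-0.188,0.007,0,0,0,-1],[0.18,-0.22,0.008,0,0,0,-1],[0.206,-0.251,0.009,0,0,0,-1],[0.219,-0.267,0.01,0,0,0,-1],[0.232,-0.282,0.01,0,0,0,-1]]
  force: 8

```text
clock: 2.33
position: [0.324, -0.2563, 0.2169]
ee_rot: [3.105, 0.476, 0.0]
force: [0.5, -1.0, -1.2]
width: 0.997
gripper_force: 0.0
```

jog_arm:
  motion:
    - [[0.026,-0.031,0.001,0,0,0,-1],[0.052,-0.063,0.002,0,0,0,-1],[0.077,-0.094,0.003,0,0,0,-1],[0.103,-0.126,0.005,0,0,0,-1],[0.129,-0.157,0.006,0,0,0,-1],[0.154,-0.188,0.007,0,0,0,-1],[0.18,-0.22,0.008,0,0,0,-1],[0.206,-0.251,0.009,0,0,0,-1],[0.219,-0.267,0.01,0,0,0,-1],[0.232,-0.282,0.01,0,0,0,-1]]

```text
clock: 3.17
position: [0.4616, 0.0822, 0.2067]
ee_rot: [-3.105, -0.476, -0.0]
force: [0.5, -1.0, -0.1]
width: 1.0
gripper_force: 0.0
```

jog_arm:
  motion:
    - [[0.013,-0.016,0.001,0,0,-0.12,-1],[0.026,-0.032,0.002,0,0,-0.24,-1],[0.039,-0.047,0.003,0,0,-0.36,-1],[0.052,-0.063,0.004,0,0,-0.48,-1],[0.065,-0.079,0.005,0,0,-0.6,-1],[0.078,-0.095,0.006,0,0,-0.72,-1],[0.091,-0.111,0.007,0,0,-0.84,-1],[0.104,-0.127,0.007,0,0,-0.94,-1],[0.115,-0.141,0.007,0,0,-0.981,-1],[0.115,-0.141,0.007,0,0,-0.981,-1]]

```text
clock: 4.0
position: [0.5295, 0.2522, 0.1997]
ee_rot: [-2.51, -1.885, -0.003]
force: [0.3, -0.3, -0.0]
width: 0.997
gripper_force: 0.0
```

```bash
cat >> h.py <<'E'
def yawR(az,tilt=0.):
    """tool-down rotation with tool y at azimuth az (rad), then turned by tilt about tool y"""
    y=np.array([np.cos(az),np.sin(az),0]); z=np.array([0,0,-1.]); return R.from_matrix(np.c_[np.cross(y,z),y,z])*R.from_rotvec([0,tilt,0])
def delta(pos,rot,p0=None,r0=None):
    s=observe(); p0=s["position"] if p0 is None else p0; r0=R.from_rotvec(s["ee_rot"]) if r0 is None else r0
    return np.round(np.r_[r0.inv().apply(np.array(pos)-p0),(r0.inv()*rot).as_rotvec()],4)
E
python3 - <<'E'
from h import *
s=observe();print(s["clock"],s["position"],s["ee_rot"],np.round(s["joints"],2))
print(delta((.5286,.2487,.092),yawR(-.288)))
a=cv2.imwrite
t=get_image("top");print(silhouettes("insert_bar","top")[0]["pixel"])
E
```

```text
4.0 [0.52945174 0.25216896 0.19970542] [-2.51037619 -1.884926   -0.00279785] [-0.05  0.49 -0.69  1.66  0.34  1.11 -1.12]
[-0.0039  0.0002  0.1077 -0.0008 -0.0028  0.0053]
[134.0, 196.7]
```

jog_arm:
  motion:
    - [[-0.004,0,0.03,0,0,0.005,-1],[-0.004,0,0.065,0,0,0.005,-1],[-0.004,0,0.095,0,0,0.005,-1],[-0.004,0,0.107,0,0,0.005,-1],[-0.004,0,0.107,0,0,0.005,0],[-0.004,0,0.107,0,0,0.005,0.6],[-0.004,0,0.107,0,0,0.005,1],[-0.004,0,0.107,0,0,0.005,1],[-0.004,0,0.107,0,0,0.005,1],[-0.004,0,0.107,0,0,0.005,1]]
  force: 6

```text
clock: 4.93
position: [0.5285, 0.2449, 0.0938]
ee_rot: [2.522, 1.873, 0.003]
force: [-0.5, 1.4, -0.3]
width: 0.615
gripper_force: 0.0
```

Run:
```python
from h import *
s=observe();print(s["clock"],s["position"],s["force"],s["width"],s["gripper_force"])
a=get_image("side"); b=get_image("top")
o=np.hstack([cv2.resize(a[200:320,150:300],(400,320)),cv2.resize(b[150:270,80:230],(400,320))])
cv2.imwrite("pics/g1.png",o[:,:,::-1])
```

```text
4.9333 [0.52854239 0.24489657 0.09382877] [-0.54262346  1.36137355 -0.32072545] 0.614893925837842 0.0
```

View pics/g1.png

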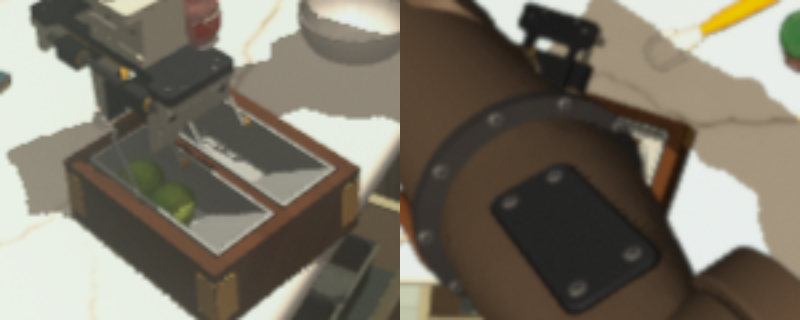

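The side view shows the fingers straddling the bail bar and still closing. I'll close fully.

jog_arm:
  motion:
    - [[0.003,0,0,0,0,0,1],[0.003,0,0,0,0,0,1],[0.003,0,0,0,0,0,1],[0.003,0,0,0,0,0,1],[0.003,0,0,0,0,0,1],[0.003,0,0,0,0,0,1],[0.003,0,0,0,0,0,1],[0.003,0,0,0,0,0,1],[0.003,0,0,0,0,0,1],[0.003,0,0,0,0,0,1]]
  force: 6

```text
clock: 5.87
position: [0.5285, 0.2475, 0.0925]
ee_rot: [-2.522, -1.873, 0.001]
force: [-2.1, 1.0, -2.9]
width: 0.128
gripper_force: 6.0
```

Run:
```python
from h import *
s=observe();print(s["clock"],s["position"],s["force"],s["width"]*92,s["gripper_force"])
```

```text
5.8667 [0.52853465 0.24747657 0.0925371 ] [-2.13855069  0.97340898 -2.94367844] 11.784598457332963 5.999914258718491
```

jog_arm:
  motion:
    - [[0,-0.003,-0.002,0,0,0,1],[0,-0.006,-0.004,0,0,0,1],[0,-0.01,-0.0055,0,0,0,1],[0,-0.013,-0.007,0,0,0,1],[0,-0.02,-0.0093,0,0,0,1],[0,-0.0275,-0.0107,0,0,0,1],[0,-0.034,-0.011,0,0,0,1],[0,-0.034,-0.011,0,0,0,1],[0,-0.034,-0.011,0,0,0,1]]

```text
clock: 6.62
position: [0.4958, 0.2576, 0.1039]
ee_rot: [2.521, 1.874, 0.0]
force: [1.5, -0.4, -0.1]
width: 0.126
gripper_force: 6.0
```

jog_arm:
  motion:
    - [[0,0,0,0,0,0,1],[0,0,0,0,0,0,1],[0,0,0,0,0,0,1]]
  force: 40

```text
clock: 6.87
position: [0.4965, 0.2573, 0.1036]
ee_rot: [-2.522, -1.873, -0.0]
force: [1.2, 0.1, 1.5]
width: 0.116
gripper_force: 40.0
```

Run:
```python
from h import *
s=observe();print(s["clock"],s["position"],s["ee_rot"],s["force"],s["ft_torque"],s["width"]*92,s["gripper_force"])
```

```text
6.8667 [0.49653996 0.25730902 0.10361962] [-2.52219549e+00 -1.87275813e+00 -1.94751563e-04] [1.21072423 0.0609824  1.47212111] [-0.11955809 -0.49263209  0.05593346] 10.68860295457073 39.998043179512024
```

jog_arm:
  motion:
    - [[0,0,-0.004,0,0,0,1],[0,0,-0.01,0,0,0,1],[0,0,-0.018,0,0,0,1],[0,0,-0.028,0,0,0,1],[0,0,-0.038,0,0,0,1],[0,0,-0.048,0,0,0,1],[0,0,-0.058,0,0,0,1],[0,0,-0.07,0,0,0,1],[0,0,-0.083,0,0,0,1],[0,0,-0.09,0,0,0,1]]

```text
clock: 7.7
position: [0.4967, 0.2578, 0.1959]
ee_rot: [2.522, 1.873, 0.003]
force: [0.4, 1.2, -5.5]
width: 0.123
gripper_force: 40.0
```

Run:
```python
from h import *
s=observe();print(s["clock"],s["position"],s["ee_rot"],s["force"],s["ft_torque"],s["width"]*92,s["gripper_force"],np.round(s["joints"],2))
a=get_image("side"); b=get_image("top")
o=np.hstack([cv2.resize(a[150:300,150:300],(400,400)),cv2.resize(b[130:280,80:230],(400,400))])
cv2.imwrite("pics/g2.png",o[:,:,::-1])
```

```text
7.7 [0.49671962 0.25775942 0.19592112] [2.52165189 1.8731623  0.00305356] [ 0.38778815  1.20121668 -5.47450121] [ 0.00143923 -0.09824361 -0.05982415] 11.357496055129623 39.99692380428314 [-0.07  0.45 -0.7   1.73  0.33  1.07 -1.17]
```

View pics/g2.png

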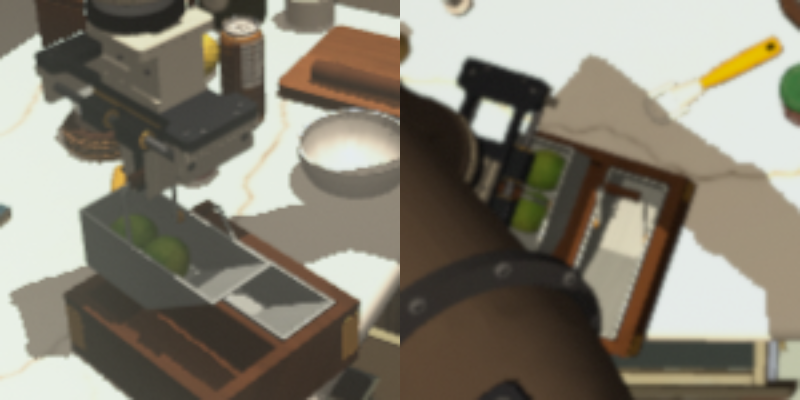

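The insert is out of its pocket, hanging level with both limes inside, and the spare insert has stayed put. Carrying it to the board.

jog_arm:
  motion:
    - [[-0.008,0.002,-0.002,0,0,0,1],[-0.023,0.007,-0.005,0,0,0,1],[-0.046,0.014,-0.01,0,0,0,1],[-0.075,0.023,-0.015,0,0,0,1],[-0.105,0.032,-0.018,0,0,0,1],[-0.136,0.041,-0.02,0,0,0,1],[-0.167,0.05,-0.02,0,0,0,1],[-0.197,0.06,-0.02,0,0,0,1],[-0.228,0.069,-0.02,0,0,0,1],[-0.258,0.078,-0.02,0,0,0,1]]

```text
clock: 8.63
position: [0.4952, -0.0148, 0.2131]
ee_rot: [-2.522, -1.873, 0.003]
force: [1.1, -0.8, -5.6]
width: 0.118
gripper_force: 40.0
```

jog_arm:
  motion:
    - [[-0.031,0.009,0,0,0,-0.02,1],[-0.061,0.019,0,0,0,-0.05,1],[-0.092,0.028,0,0,0,-0.08,1],[-0.122,0.037,0,0,0,-0.115,1],[-0.153,0.046,0,0,0,-0.15,1],[-0.182,0.055,0,0,0,-0.185,1],[-0.209,0.063,0,0,0,-0.22,1],[-0.232,0.07,0,0,0,-0.25,1],[-0.251,0.076,0,0,0,-0.275,1],[-0.266,0.081,0,0,0,-0.288,1]]

```text
clock: 9.47
position: [0.4954, -0.2932, 0.2126]
ee_rot: [-2.227, -2.214, 0.003]
force: [0.6, 0.1, -6.2]
width: 0.115
gripper_force: 40.0
```

jog_arm:
  motion:
    - [[-0.012,0,0,0,0,0,1],[-0.02,0,0,0,0,0,1],[-0.027,0,0,0,0,0,1],[-0.027,0,0,0,0,0,1],[-0.027,0,0,0,0,0,1],[-0.027,0,0,0,0,0,1]]

```text
clock: 9.97
position: [0.4973, -0.316, 0.2138]
ee_rot: [-2.225, -2.217, -0.001]
force: [0.7, -0.1, -5.8]
width: 0.118
gripper_force: 40.0
```

Run:
```python
from h import *
s=observe();print(s["clock"],s["position"],s["ee_rot"],s["force"],s["ft_torque"],s["gripper_force"],np.round(s["joints"],2))
print(delta((.5,-.317,.116),yawR(0)))
a=get_image("side"); b=get_image("top")
for n in("side","top"):
  for q in("board","muddler","insert"):
    for d in silhouettes(q,n)[:1]: print(n,q,d["p"],d["pixel"])
o=np.hstack([cv2.resize(a[90:240,200:350],(400,400)),cv2.resize(b[130:280,240:390],(400,400))])
cv2.imwrite("pics/g3.png",o[:,:,::-1])
```

```text
9.9667 [ 0.4972604  -0.31598495  0.21380673] [-2.22534108e+00 -2.21707919e+00 -7.48075642e-04] [ 0.67559528 -0.05037933 -5.83437855] [-0.24684123 -0.181508    0.02522484] 39.988564252853394 [ 0.91  0.46 -0.62  1.64  0.29  1.13  0.21]
[-0.0011  0.0027  0.0978  0.0001 -0.0006 -0.0037]
side board 0.67 [297.8, 179.9]
side muddler 0.59 [299.9, 184.3]
side insert 0.96 [305.2, 141.9]
top board 0.67 [314.1, 212.4]
top muddler 0.81 [306.8, 219.2]
top insert 0.97 [329.0, 216.9]
```

View pics/g3.png

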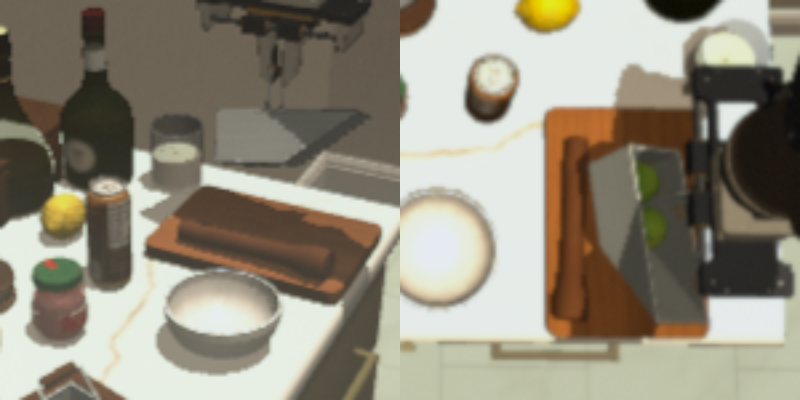

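The insert hangs level over the free part of the board: its lip points at the robot, the muddler is to its left, and the candle is clear. Lowering.

jog_arm:
  motion:
    - [[0,0.001,0.015,0,0,0,1],[0,0.001,0.035,0,0,0,1],[0,0.001,0.055,0,0,0,1],[0,0.001,0.072,0,0,0,1],[0,0.001,0.084,0,0,0,1],[0,0.001,0.09,0,0,0,1],[0,0.001,0.094,0,0,0,1],[0,0.001,0.097,0,0,0,1],[0,0.001,0.099,0,0,0,1],[0,0.001,0.099,0,0,0,1]]

```text
clock: 11.2
position: [0.503, -0.3235, 0.1192]
ee_rot: [2.221, 2.201, 0.002]
force: [4.9, -13.7, 14.9]
width: 0.117
gripper_force: 40.0
```

Run:
```python
from h import *
s=observe();print(s["clock"],s["position"],s["ee_rot"],s["force"],s["ft_torque"],s["gripper_force"],np.round(s["joints"],2))
```

```text
11.2 [ 0.50304816 -0.32345265  0.11916186] [2.22061067 2.20109857 0.00243437] [  4.87441889 -13.65283416  14.87907334] [-2.5636941  -1.18985427  0.03739257] 39.999650716781616 [ 0.87  0.56 -0.57  1.74  0.37  0.93  0.14]
```

jog_arm:
  motion:
    - [[0,0,-0.004,0,0,0,1],[0,0,-0.006,0,0,0,1],[0,0,-0.006,0,0,0,1]]

```text
clock: 11.45
position: [0.5009, -0.3199, 0.1234]
ee_rot: [2.223, 2.209, 0.002]
force: [2.6, -4.3, 1.3]
width: 0.118
gripper_force: 40.0
```

Run:
```python
from h import *
s=observe();print(s["clock"],s["position"],s["ee_rot"],s["force"],s["ft_torque"],s["gripper_force"],np.round(s["joints"],2))
a=get_image("side"); b=get_image("top")
o=np.hstack([cv2.resize(a[60:210,220:370],(400,400)),cv2.resize(b[130:280,260:410],(400,400))])
cv2.imwrite("pics/g4.png",o[:,:,::-1])
```

```text
11.45 [ 0.50093372 -0.31987284  0.12343833] [2.223338   2.20851925 0.00246839] [ 2.61964833 -4.27737916  1.29645299] [-1.22474217 -0.90773773 -0.08000337] 39.972031116485596 [ 0.88  0.55 -0.58  1.74  0.36  0.95  0.15]
```

View pics/g4.png

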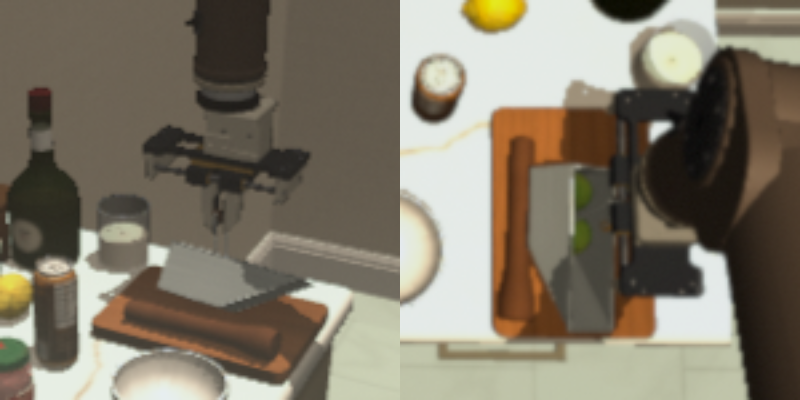

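The side and top views show the insert rolled sideways about the pinch axis, with its top leaning right; it twisted in the pads during the carry. I'll raise it and ease the grip so it levels as a pendulum, then measure the roll numerically.

jog_arm:
  motion:
    - [[0,0,-0.01,0,0,0,1],[0,0,-0.03,0,0,0,1],[0,0,-0.05,0,0,0,1],[0,0,-0.06,0,0,0,1],[0,0,-0.06,0,0,0,1]]
  force: 40

```text
clock: 11.97
position: [0.4996, -0.3175, 0.1834]
ee_rot: [2.224, 2.213, 0.002]
force: [0.8, -0.2, -6.3]
width: 0.119
gripper_force: 40.0
```

```bash
cat >> h.py <<'E'
V=np.array([(x,y,z) for y in(-32.5,32.5) for x,z in((84,0),(0,0),(-84,60),(84,60))])/1e3
def fit_hang(views=("side","top"),free=True):
    """insert pose hanging by its bar: roll about x, pitch about y, yaw, bar offset"""
    from scipy.optimize import differential_evolution
    s=observe(); Rt=R.from_rotvec(s["ee_rot"]); g=s["position"]-Rt.apply([0,0,grasp_offset])
    yd=Rt.apply([0,1,0]); az=np.arctan2(yd[1],yd[0]); M={}
    for n in views:
        get_image(n); d=silhouettes("insert",n)[0]; M[n]=d["mask"]; print(n,round(d["p"],2),d["mask"].sum())
    def pose(v): # roll,pitch,off
        r=R.from_euler("z",az)*R.from_euler("xyz",[v[0],v[1],0]); return r,g-r.apply([.0245,v[2],.112])
    def cost(v):
        r,o=pose(v); c=0
        for n in views:
            h=cv2.convexHull(np.round(proj(n,r.apply(V)+o)).astype(np.int32)); m=np.zeros((384,512),np.uint8); cv2.fillConvexPoly(m,h,1); m=m>0
            c+=1-(m&M[n]).sum()/(m|M[n]).sum()
        return c
    q=differential_evolution(cost,[(-.7,.7),(-.4,.4),(-.02,.02)],seed=1,maxiter=25,popsize=10)
    r,o=pose(q.x); print("roll,pitch,off",np.round(q.x,3),"cost",round(q.fun,3),"base",np.round(o,4)); return q.x
E
python3 - <<'E'
from h import *
fit_hang(); s=observe(); print(s["clock"],s["position"],s["force"])
fit_hang(("side",))
E
```

```text
side 0.65 992
top 0.57 1732
roll,pitch,off [ 0.405  0.138 -0.017] cost 0.606 base [ 0.4623 -0.2576  0.1103]
12.1667 [ 0.49715726 -0.31708332  0.17946658] [-1.03699439 -0.23136287 -5.83400587]
side 0.7 933
roll,pitch,off [ 0.559 -0.049  0.02 ] cost 0.14 base [ 0.4781 -0.2742  0.0918]
```

jog_arm:
  motion:
    - [[0,0,0,0,0,0,1],[0,0,0,0,0,0,1],[0,0,0,0,0,0,1],[0,0,0,0,0,0,1]]
  force: 14

```text
clock: 12.6
position: [0.4981, -0.3177, 0.1806]
ee_rot: [2.227, 2.215, -0.0]
force: [0.1, -2.8, -4.6]
width: 0.12
gripper_force: 14.0
```

Run:
```python
from h import *
fit_hang(("side",)); s=observe(); print(s["clock"],s["position"],s["force"],s["width"]*92,s["gripper_force"])
```

```text
side 0.8 1077
roll,pitch,off [-0.294 -0.175 -0.019] cost 0.318 base [ 0.4935 -0.3316  0.0841]
12.7 [ 0.4979701  -0.31738071  0.1806848 ] [-0.79006102  0.9793382  -6.1307426 ] 11.431181147965022 13.998991996049881
```

jog_arm:
  motion:
    - [[0,0,0,0,0,0,1],[0,0,0,0,0,0,1],[0,0,0,0,0,0,1],[0,0,0,0,0,0,1],[0,0,0,0,0,0,1],[0,0,0,0,0,0,1]]
  force: 14

```text
clock: 13.2
position: [0.498, -0.3173, 0.1807]
ee_rot: [2.227, 2.216, 0.0]
force: [-0.5, -0.6, -6.0]
width: 0.124
gripper_force: 14.0
```

Run:
```python
from h import *
s=observe(); print(s["clock"],s["position"],s["force"],s["ft_torque"],s["width"]*92,s["gripper_force"])
a=get_image("side"); b=get_image("top")
o=np.hstack([cv2.resize(a[60:210,220:370],(400,400)),cv2.resize(b[130:280,260:410],(400,400))])
cv2.imwrite("pics/g5.png",o[:,:,::-1])
```

```text
13.2 [ 0.49799724 -0.31727362  0.1807427 ] [-0.51743182 -0.58133393 -5.97836999] [-0.04779595 -0.06672986  0.01650702] 11.440989404473042 13.999145776033401
```

View pics/g5.png

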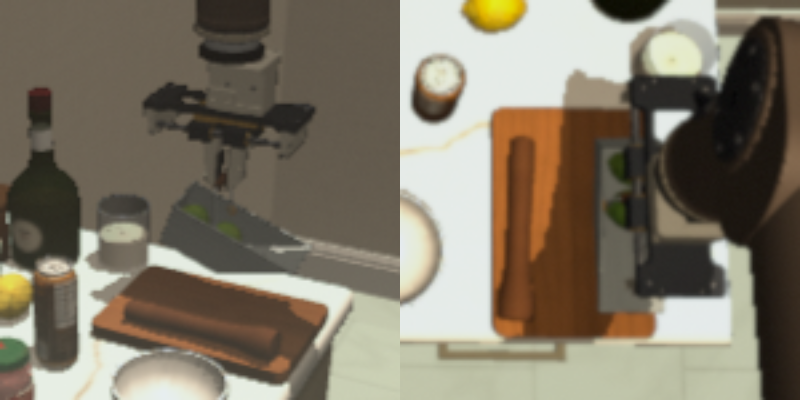

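The insert now hangs level in roll, with both limes inside. Lowering with the light grip.

jog_arm:
  motion:
    - [[0,0,0.008,0,0,0,1],[0,0,0.018,0,0,0,1],[0,0,0.03,0,0,0,1],[0,0,0.042,0,0,0,1],[0,0,0.052,0,0,0,1],[0,0,0.058,0,0,0,1],[0,0,0.062,0,0,0,1],[0,0,0.065,0,0,0,1],[0,0,0.067,0,0,0,1],[0,0,0.067,0,0,0,1]]
  force: 14

```text
clock: 14.13
position: [0.4986, -0.3196, 0.115]
ee_rot: [2.226, 2.211, -0.002]
force: [-3.2, -3.9, 11.8]
width: 0.123
gripper_force: 14.0
```

Run:
```python
from h import *
s=observe(); print(s["clock"],s["position"],s["force"],s["ft_torque"],s["width"]*92,s["gripper_force"])
fit_hang(("side",));
```

```text
14.1333 [ 0.49864127 -0.31958202  0.11500084] [-3.24608076 -3.92831486 11.79887625] [-0.83263689  0.51758539 -0.00370811] 11.355082227013302 14.00169163942337
side 0.9 982
roll,pitch,off [ 0.016 -0.153  0.008] cost 0.256 base [ 0.4915 -0.3255  0.0193]
```

The insert stands on the board. I'll let go and raise slightly.

jog_arm:
  motion:
    - [[0,0,-0.001,0,0,0,1],[0,0,-0.001,0,0,0,0.5],[0,0,-0.001,0,0,0,0],[0,0,-0.001,0,0,0,-0.2],[0,0,-0.001,0,0,0,-0.2],[0,0,-0.004,0,0,0,-0.2],[0,0,-0.008,0,0,0,-0.2],[0,0,-0.012,0,0,0,-0.2],[0,0,-0.012,0,0,0,-0.2],[0,0,-0.012,0,0,0,-0.2]]
  force: 4

```text
clock: 15.07
position: [0.4983, -0.3174, 0.1262]
ee_rot: [2.227, 2.215, 0.0]
force: [-0.3, -0.3, -0.3]
width: 0.597
gripper_force: 0.0
```

Run:
```python
from h import *
s=observe(); print(s["clock"],s["position"],s["force"],s["ft_torque"],s["width"]*92,s["gripper_force"])
fit_hang(("side",)); print(tri(silhouettes("insert_bar","side")[0]["pixel"],(330,200)))
for d in silhouettes("insert_bar","side")[:2]: print(d["p"],d["pixel"],d["mask"].sum(), onz("side",d["pixel"],.133))
```

```text
15.0667 [ 0.49826012 -0.31742405  0.12620874] [-0.25669726 -0.29753907 -0.33825048] [-0.03633446 -0.07280428 -0.03995666] 54.94634035604169 0.0
side 0.77 1001
roll,pitch,off [ 0.185 -0.03  -0.003] cost 0.136 base [ 0.4771 -0.2935  0.0348]
(array([ 0.5546946 , -0.26379841,  0.12526631]), np.float64(0.08073071595762189))
0.66 [268.3, 147.7] 516 [ 0.58553192 -0.23500412  0.133     ]
0.61 [219.5, 204.8] 605 [0.55384406 0.11693913 0.133     ]
```

jog_arm:
  motion:
    - [[0,0,0.001,0,0,0,0.5],[0,0,0.001,0,0,0,1],[0,0,0.001,0,0,0,1],[0,0,0.001,0,0,0,1],[0,0,0.001,0,0,0,1],[0,0,0.001,0,0,0,1],[0,0,0.001,0,0,0,1],[0,0,0.001,0,0,0,1],[0,0,0.001,0,0,0,1],[0,0,0.001,0,0,0,1]]
  force: 4

```text
clock: 16.1
position: [0.4981, -0.3173, 0.1247]
ee_rot: [2.227, 2.216, 0.0]
force: [0.5, -0.3, -0.8]
width: 0.13
gripper_force: 4.0
```

jog_arm:
  motion:
    - [[0,0.005,0.0002,0,0,0,1],[0,0.0104,0.001,0,0,0,1],[0,0.0155,0.002,0,0,0,1],[0,0.0205,0.0036,0,0,0,1],[0,0.025,0.0055,0,0,0,1],[0,0.03,0.008,0,0,0,1],[0,0.034,0.011,0,0,0,1],[0,0.0386,0.014,0,0,0,1],[0,0.043,0.018,0,0,0,1],[0,0.046,0.0214,0,0,0,1]]

```text
clock: 16.93
position: [0.5467, -0.3177, 0.1046]
ee_rot: [2.224, 2.214, 0.003]
force: [3.7, -0.5, 5.8]
width: 0.126
gripper_force: 4.0
```

Run:
```python
from h import *
s=observe(); print(s["clock"],s["position"],s["force"],s["ft_torque"],s["width"]*92,s["gripper_force"])
```

```text
16.9333 [ 0.54666844 -0.31765014  0.1045623 ] [ 3.65665079 -0.53087325  5.7604175 ] [ 0.00204256 -0.71171239  0.03093083] 11.619472322074984 4.000088945031166
```

jog_arm:
  motion:
    - [[0,0.003,0.001,0,0,0,1],[0,0.006,0.004,0,0,0,1],[0,0.008,0.0085,0,0,0,1],[0,0.011,0.013,0,0,0,1],[0,0.0125,0.018,0,0,0,1],[0,0.014,0.022,0,0,0,1],[0,0.0145,0.0245,0,0,0,1],[0,0.0145,0.026,0,0,0,1],[0,0.0145,0.026,0,0,0,1]]

```text
clock: 17.68
position: [0.5636, -0.3176, 0.0802]
ee_rot: [2.22, 2.211, 0.008]
force: [7.5, 1.3, 12.6]
width: 0.141
gripper_force: 13.9
```

Run:
```python
from h import *
s=observe(); print(s["clock"],s["position"],s["force"],s["ft_torque"],s["width"]*92,s["gripper_force"])
```

```text
17.6833 [ 0.56363839 -0.31758386  0.08022706] [ 7.49592297  1.34691798 12.63303499] [ 6.59479833e-02 -1.43941946e+00 -1.23154850e-03] 13.015015262786832 13.90603892505169
```

jog_arm:
  motion:
    - [[0,-0.002,-0.001,0,0,0,0.3],[0,-0.002,-0.002,0,0,0,0],[0,-0.002,-0.002,0,0,0,-0.2],[0,-0.002,-0.003,0,0,0,-0.2],[0,-0.002,-0.006,0,0,0,-0.2],[0,-0.002,-0.02,0,0,0,-0.6],[0,-0.002,-0.05,0,0,0,-1],[0,-0.002,-0.085,0,0,0,-1],[0,-0.002,-0.12,0,0,0,-1],[0,-0.002,-0.13,0,0,0,-1]]

```text
clock: 18.52
position: [0.5584, -0.318, 0.2125]
ee_rot: [2.223, 2.212, 0.003]
force: [1.0, -0.3, 0.3]
width: 0.82
gripper_force: 0.0
```

Run:
```python
from h import *
s=observe(); print(s["clock"],s["position"],s["force"],s["ft_torque"],s["width"]*92,np.round(s["joints"],2))
a=get_image("side"); b=get_image("top")
o=np.hstack([cv2.resize(a[90:210,240:360],(400,400),interpolation=2),cv2.resize(b[150:270,280:400],(400,400),interpolation=2)])
cv2.imwrite("pics/g6.png",o[:,:,::-1])
```

```text
18.5167 [ 0.55842528 -0.31795355  0.21245097] [ 1.03354746 -0.32247164  0.32970231] [-0.04561152 -0.20623535  0.0023962 ] 75.4478354078197 [ 0.82  0.54 -0.59  1.51  0.32  1.18  0.16]
```

View pics/g6.png

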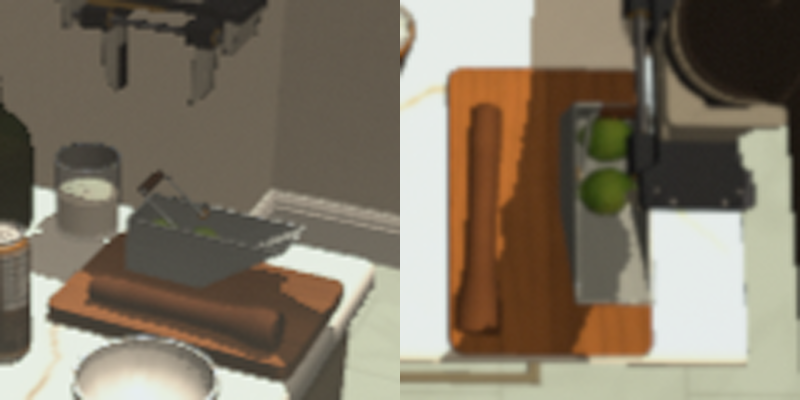

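The insert stands upright on the board, but the bail is still about 30° up, with the bar above the rear rim at side crop (152,182). I'll fit the insert pose and locate the bar.

```bash
cat >> h.py <<'E'
def fit_stand(views=("side",),z=.021,x0=(.48,-.317,0)):
    from scipy.optimize import differential_evolution
    M={n:(get_image(n),silhouettes("insert",n)[0]["mask"])[1] for n in views}
    def cost(v):
        r=R.from_euler("z",v[2]); c=0
        for n in views:
            h=cv2.convexHull(np.round(proj(n,r.apply(V)+[v[0],v[1],z])*8).astype(np.int32)); m=np.zeros((384,512),np.uint8); cv2.fillConvexPoly(m,h,1,shift=3); m=m>0
            c+=1-(m&M[n]).sum()/(m|M[n]).sum()
        return c
    q=differential_evolution(cost,[(x0[0]-.04,x0[0]+.04),(x0[1]-.04,x0[1]+.04),(x0[2]-.25,x0[2]+.25)],seed=1,maxiter=30,popsize=10)
    print(views,"stand",np.round(q.x,4),"cost",round(q.fun,3)); return q.x
E
python3 - <<'E'
from h import *
v=fit_stand(); 
# manual top rim-left edge: crop (573,105)-(577,302); rear/lip corners
for c in((573,103),(577,303)): print(onz("top",((c[0]-400)/400*120+280,c[1]/400*120+150),.081))
# side rim corners: rear-left (128,203); lip-left (262,247)? lip-right (303,225)
for c in((128,203),(303,222)): print(onz("side",(c[0]*.3+240,c[1]*.3+90),.081))
for d in silhouettes("insert_bar","side")[:2]: print(d["p"],d["pixel"],d["mask"].sum())
bp=(152*.3+240,182*.3+90); o,d=ray("side",bp); t=(-.318-o[1])/d[1]; print("bar at y=-.318",o+d*t)
E
```

```text
('side',) stand [ 0.4947 -0.3236 -0.0569] cost 0.062
[ 0.57956727 -0.29788215  0.081     ]
[ 0.40960289 -0.29652669  0.081     ]
[ 0.58886126 -0.32176836  0.081     ]
[ 0.4124372  -0.36141527  0.081     ]
0.59 [282.9, 142.7] 13
bar at y=-.318 [ 0.56075683 -0.318       0.1129467 ]
```

jog_arm:
  motion:
    - [[-0.003,0.008,0.02,0,0,0,1],[-0.007,0.017,0.04,0,0,0,1],[-0.007,0.017,0.06,0,0,0,1],[-0.007,0.017,0.06,0,0,0,1],[-0.007,0.017,0.06,0,0,0,1],[-0.007,0.017,0.06,0,0,0,1],[-0.007,0.017,0.06,0,0,0,1],[-0.007,0.017,0.06,0,0,0,1],[-0.007,0.017,0.06,0,0,0,1],[-0.007,0.017,0.06,0,0,0,1]]
  force: 10

```text
clock: 19.6
position: [0.5737, -0.3248, 0.1481]
ee_rot: [2.226, 2.215, 0.0]
force: [-0.5, 1.2, 0.0]
width: 0.326
gripper_force: 0.0
```

jog_arm:
  motion:
    - [[0,0,0.01,0,0,0,1],[0,0,0.02,0,0,0,1],[0,0,0.03,0,0,0,1],[0,0,0.037,0,0,0,1],[0,0,0.044,0,0,0,1],[0,0,0.05,0,0,0,1],[0,0,0.055,0,0,0,1],[0,0,0.058,0,0,0,1]]

```text
clock: 20.27
position: [0.5752, -0.3247, 0.0915]
ee_rot: [2.225, 2.214, 0.002]
force: [-5.0, 3.1, 34.7]
width: 0.007
gripper_force: 17.4
```

Run:
```python
from h import *
s=observe(); print(s["clock"],s["position"],s["force"],s["ft_torque"],s["width"]*92)
```

```text
20.2667 [ 0.57521233 -0.32472494  0.09145294] [-5.01986472  3.09172915 34.7282119 ] [0.67867    0.74913451 0.03623515] 0.6266992899482078
```

jog_arm:
  motion:
    - [[0,0,-0.008,0,0,0,1],[0,0,-0.03,0,0,0,0],[0,0,-0.06,0,0,0,-1],[0,0,-0.095,0,0,0,-1],[0,0,-0.12,0,0,-0.11,-1],[0,0,-0.13,0,0,-0.22,-1],[0,-0.01,-0.13,0,0,-0.33,-1],[0,-0.02,-0.13,0,0,-0.44,-1],[0,-0.035,-0.13,0,0,-0.55,-1],[-0.002,-0.049,-0.13,0,0,-0.65,-1]]

```text
clock: 21.1
position: [0.5237, -0.3259, 0.2189]
ee_rot: [-1.394, -2.815, 0.0]
force: [-0.5, -0.1, -0.3]
width: 0.611
gripper_force: 0.0
```

jog_arm:
  motion:
    - [[0,0,0,0,0,-0.11,-1],[0,0,0,0,0,-0.22,-1],[0,0,0,0,0,-0.33,-1],[0,0,0,0,0,-0.44,-1],[0,0,0,0,0,-0.55,-1],[0,0,0,0,0,-0.66,-1],[0,0,0,0,0,-0.77,-1],[0,0,0,0,0,-0.86,-1],[0,0,0,0,0,-0.9,-1],[0,0,0,0,0,-0.9,-1]]

```text
clock: 21.93
position: [0.524, -0.3266, 0.2187]
ee_rot: [-0.038, -3.141, -0.001]
force: [0.1, -1.0, 0.7]
width: 0.999
gripper_force: 0.0
```

Run:
```python
from h import *
s=observe(); print(s["clock"],s["position"],s["ee_rot"],s["force"],s["width"]*92,np.round(s["joints"],2))
v=fit_stand(); fit_stand(("side","top"))
print(delta((.5265,-.327,.056),yawR(np.pi/2-.02)))
a=get_image("side"); b=get_image("top")
o=np.hstack([cv2.resize(a[90:210,240:360],(400,400),interpolation=2),cv2.resize(b[150:270,280:400],(400,400),interpolation=2)])
cv2.imwrite("pics/g7.png",o[:,:,::-1])
```

```text
21.9333 [ 0.52404059 -0.32658235  0.21873108] [-3.79622180e-02 -3.14053170e+00 -7.11697946e-04] [ 0.1182327  -0.96887604  0.72241302] 91.95130977974813 [ 1.08  0.62 -0.97  1.55  0.52  1.26  1.57]
('side',) stand [ 0.4973 -0.3223 -0.1079] cost 0.08
('side', 'top') stand [ 0.4948 -0.3294 -0.0483] cost 1.49
[-2.100e-03 -5.000e-04  1.633e-01 -2.000e-04 -1.000e-04 -6.800e-03]
```

View pics/g7.png

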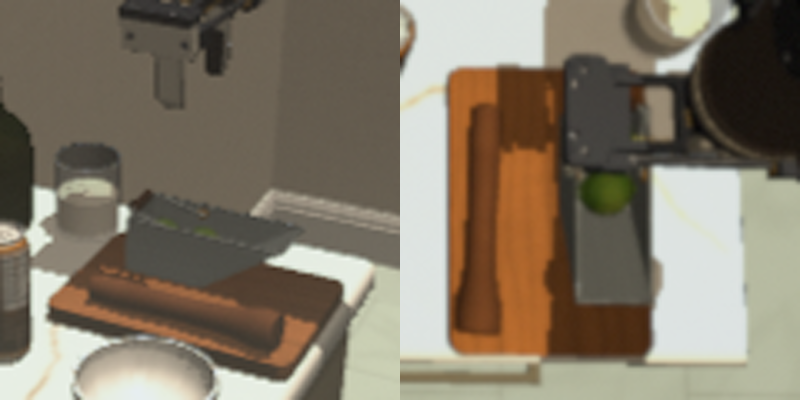

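The bail now lies on the rear rim and both limes are inside, with the rim at top crop columns 575–652 (centre y about -0.329). I'll descend over the side walls and grip.

jog_arm:
  motion:
    - [[-0.003,-0.003,0.03,0,0,0,-1],[-0.003,-0.003,0.06,0,0,0,-1],[-0.003,-0.003,0.09,0,0,0,-1],[-0.003,-0.003,0.12,0,0,0,-1],[-0.003,-0.003,0.145,0,0,0,-1],[-0.003,-0.003,0.157,0,0,0,-1],[-0.003,-0.003,0.163,0,0,0,-1],[-0.003,-0.003,0.163,0,0,0,-1]]

```text
clock: 23.0
position: [0.5272, -0.3293, 0.0557]
ee_rot: [-0.041, -3.14, -0.001]
force: [-0.5, 0.1, 0.1]
width: 1.0
gripper_force: 0.0
```

jog_arm:
  motion:
    - [[0,0,0,0,0,0,0],[0,0,0,0,0,0,0.5],[0,0,0,0,0,0,1],[0,0,0,0,0,0,1],[0,0,0,0,0,0,1],[0,0,0,0,0,0,1],[0,0,0,0,0,0,1]]
  force: 20

```text
clock: 23.58
position: [0.5282, -0.3284, 0.0575]
ee_rot: [0.039, 3.14, 0.001]
force: [-1.0, 5.0, 6.1]
width: 0.707
gripper_force: 20.0
```

jog_arm:
  motion:
    - [[0,0,0,0,0,0,1],[0,0,0,0,0,0,1]]
  force: 50

```text
clock: 23.75
position: [0.5282, -0.3284, 0.0575]
ee_rot: [0.039, 3.14, 0.001]
force: [-0.8, 4.7, 6.9]
width: 0.706
gripper_force: 50.0
```

Run:
```python
from h import *
s=observe(); print(s["clock"],s["position"],s["ee_rot"],s["force"],s["ft_torque"],s["width"]*92,s["gripper_force"],np.round(s["joints"],2))
```

```text
23.75 [ 0.52820137 -0.3283565   0.0574546 ] [3.93869788e-02 3.13987311e+00 1.16253437e-03] [-0.76107758  4.7249395   6.94245422] [ 1.18735993  0.04742715 -0.06729932] 64.92763428951163 49.997422099113464 [ 1.01  0.78 -0.86  1.7   0.69  0.99  1.45]
```

```bash
cat >> h.py <<'E'
LIP=np.array([.1175,0,-.0235])
def pour(psi,tilt,lip):
    r=yawR(psi+np.pi/2,-tilt); return np.array(lip)-r.apply(LIP),r
E
python3 - <<'E'
from h import *
for deg in(-90,-60,-45):
    psi=np.radians(deg); d=np.array([np.cos(psi),np.sin(psi)]); B=np.array([.457,-.077])
    for tilt,back,z in((0,.04,.13),(57,.04,.078)):
        p,r=pour(psi,np.radians(tilt),np.r_[B+back*d,z]); print(deg,tilt,"tcp",np.round(p,3),"toolz",np.round(r.apply([0,0,1]),2))
        c=np.array([[x,y,-.066] for x in(-.037,.037) for y in(-.095,.095)]); print(np.round(r.apply(c)+p,3).tolist(), "flange~",np.round(p-r.apply([0,0,.25]),3))
E
```

```text
-90 0 tcp [ 0.457 -0.234  0.106] toolz [ 0.  0. -1.]
[[0.362, -0.272, 0.173], [0.552, -0.272, 0.173], [0.362, -0.198, 0.173], [0.552, -0.198, 0.173]] flange~ [ 0.457 -0.234  0.357]
-90 57 tcp [ 0.457 -0.201  0.164] toolz [ 0.   -0.84 -0.54]
[[0.362, -0.166, 0.231], [0.552, -0.166, 0.231], [0.362, -0.125, 0.169], [0.552, -0.125, 0.169]] flange~ [0.457 0.009 0.3  ]
-60 0 tcp [ 0.536 -0.213  0.107] toolz [ 0.  0. -1.]
[[0.472, -0.293, 0.173], [0.637, -0.198, 0.173], [0.435, -0.229, 0.173], [0.6, -0.134, 0.173]] flange~ [ 0.536 -0.213  0.357]
-60 57 tcp [ 0.519 -0.184  0.164] toolz [ 0.42 -0.73 -0.54]
[[0.419, -0.201, 0.231], [0.584, -0.106, 0.231], [0.399, -0.166, 0.169], [0.563, -0.071, 0.169]] flange~ [ 0.414 -0.003  0.3  ]
-45 0 tcp [ 0.568 -0.188  0.107] toolz [ 0.  0. -1.]
[[0.527, -0.282, 0.173], [0.662, -0.147, 0.173], [0.475, -0.229, 0.173], [0.609, -0.095, 0.173]] flange~ [ 0.568 -0.188  0.357]
-45 57 tcp [ 0.544 -0.164  0.164] toolz [ 0.59 -0.59 -0.54]
[[0.452, -0.207, 0.231], [0.587, -0.072, 0.231], [0.424, -0.178, 0.169], [0.558, -0.044, 0.169]] flange~ [ 0.396 -0.016  0.3  ]
```

jog_arm:
  motion:
    - [[0,0,-0.006,0,0,0,1],[0,0,-0.02,0,0,0,1],[0,0,-0.04,0,0,0,1],[0,0,-0.06,0,0,0,1],[0,0,-0.08,0,0,0,1],[0,0,-0.095,0,0,0,1],[0,0,-0.1,0,0,0,1],[0,0,-0.1,0,0,0,1]]
  force: 50

```text
clock: 24.42
position: [0.5278, -0.3301, 0.1581]
ee_rot: [0.041, 3.139, -0.003]
force: [-0.3, 0.3, -5.5]
width: 0.705
gripper_force: 50.0
```

jog_arm:
  motion:
    - [[0,0.004,0,0,0,0.05,1],[-0.001,0.014,0,0,0,0.14,1],[-0.002,0.027,0,0,0,0.25,1],[-0.003,0.042,0,0,0,0.37,1],[-0.004,0.058,0,0,0,0.49,1],[-0.005,0.074,0,0,0,0.61,1],[-0.006,0.089,0,0,0,0.73,1],[-0.007,0.102,0,0,0,0.85,1],[-0.008,0.111,0,0,0,0.95,1],[-0.008,0.115,0,0,0,1.03,1]]

```text
clock: 25.25
position: [0.5377, -0.2127, 0.1553]
ee_rot: [-1.586, -2.71, -0.0]
force: [1.0, 0.6, -5.5]
width: 0.704
gripper_force: 50.0
```

jog_arm:
  motion:
    - [[0,0,0,0,0,0.0,1],[0,0,0,0,0,0.0,1],[0,0,0,0,0,0,1]]

```text
clock: 25.5
position: [0.5378, -0.2155, 0.1557]
ee_rot: [-1.579, -2.715, 0.001]
force: [0.6, -0.2, -5.6]
width: 0.704
gripper_force: 50.0
```

Run:
```python
from h import *
s=observe(); print(s["clock"],s["position"],s["ee_rot"],s["force"],s["ft_torque"],s["width"]*92,s["gripper_force"],np.round(s["joints"],2))
psi=np.radians(-60); d=np.array([np.cos(psi),np.sin(psi)]); B=np.array([.457,-.077])
get_image("top"); m=silhouettes("bowl","top")[0]; print(m["pixel"],onz("top",m["pixel"],.04))
for tilt,back,z in((15,.04,.15),(30,.04,.13),(45,.04,.10),(57,.04,.08)):
    p,r=pour(psi,np.radians(tilt),np.r_[B+back*d,z]); print(tilt,delta(p,r))
```

```text
25.5 [ 0.53776255 -0.21549565  0.15567431] [-1.57913794e+00 -2.71477640e+00  1.31582209e-03] [ 0.55363034 -0.15671229 -5.61623006] [-0.07873108 -0.22181515  0.01158827] 64.73236599999545 49.993886947631836 [ 0.78  0.53 -0.71  1.73  0.4   1.03  0.45]
[254.2, 224.7] [ 0.45504294 -0.07750855  0.04      ]
15 [ 0.0009 -0.0008 -0.0018 -0.0017 -0.2622 -0.0078]
30 [ 0.0069 -0.0009 -0.0125 -0.0027 -0.524  -0.0076]
45 [ 0.0207 -0.001  -0.0106 -0.0037 -0.7858 -0.0073]
57 [ 0.0367 -0.0011 -0.0099 -0.0045 -0.9952 -0.0069]
```

jog_arm:
  motion:
    - [[0,0,0,0,-0.06,0,1],[0,0,0,0,-0.15,0,1],[0.001,0,-0.002,0,-0.25,0,1],[0.003,0,-0.006,0,-0.35,0,1],[0.006,0,-0.011,0,-0.45,0,1],[0.009,0,-0.0125,0,-0.55,0,1],[0.014,0,-0.012,0,-0.65,0,1],[0.018,0,-0.011,0,-0.73,0,1],[0.0207,0,-0.0106,0,-0.78,0,1],[0.0207,0,-0.0106,0,-0.78,0,1]]

```text
clock: 26.43
position: [0.5276, -0.1934, 0.165]
ee_rot: [1.212, 2.096, -0.5]
force: [-0.1, 0.8, -6.9]
width: 0.708
gripper_force: 50.0
```

Run:
```python
from h import *
s=observe(); print(s["clock"],s["position"],s["ee_rot"],s["force"],s["ft_torque"],s["width"]*92,s["gripper_force"],np.round(s["joints"],2))
r=R.from_rotvec(s["ee_rot"]); print("lip",s["position"]+r.apply(LIP),"tilt",np.degrees(np.arccos(-r.apply([0,0,1])[2])))
psi=np.radians(-60); d=np.array([np.cos(psi),np.sin(psi)]); B=np.array([.456,-.077])
for tilt,back,z in((52,.04,.09),(57,.04,.082),(62,.04,.082)):
    p,r=pour(psi,np.radians(tilt),np.r_[B+back*d,z]); print(tilt,delta(p,r))
```

```text
26.4333 [ 0.52758008 -0.19339671  0.16501065] [ 1.21200978  2.09592787 -0.5000785 ] [-0.14547737  0.8145944  -6.88003997] [1.62021346 0.83819881 0.00722362] 65.14936390272808 49.996156096458435 [ 0.16  0.37 -0.45  2.26  1.37  0.93 -0.83]
lip [ 0.47761714 -0.10667102  0.09912545] tilt 44.66586109082758
52 [ 1.90e-03 -3.80e-03 -6.20e-03 -2.80e-03 -1.28e-01 -1.00e-04]
57 [ 7.200e-03 -3.800e-03 -1.100e-02 -2.800e-03 -2.153e-01  1.000e-04]
62 [ 7.900e-03 -3.900e-03 -2.140e-02 -2.800e-03 -3.025e-01  2.000e-04]
```

jog_arm:
  motion:
    - [[0,-0.001,-0.003,0,-0.04,0,1],[0.001,-0.003,-0.005,0,-0.09,0,1],[0.002,-0.004,-0.006,0,-0.13,0,1],[0.004,-0.004,-0.008,0,-0.17,0,1],[0.007,-0.004,-0.011,0,-0.215,0,1],[0.007,-0.004,-0.011,0,-0.215,0,1],[0.007,-0.004,-0.014,0,-0.24,0,1],[0.0075,-0.004,-0.017,0,-0.265,0,1],[0.0075,-0.004,-0.017,0,-0.265,0,1],[0.0075,-0.004,-0.017,0,-0.265,0,1]]

```text
clock: 27.27
position: [0.5163, -0.1839, 0.1733]
ee_rot: [1.091, 1.87, -0.627]
force: [-0.1, -0.1, -5.3]
width: 0.703
gripper_force: 50.0
```

```bash
cat >> h.py <<'E'
def limes():
    for n in("side","top"):
        get_image(n)
        for q in("lime_a","lime_a_mid"):
            print(n,q,[(round(d["p"],2),np.round(d["pixel"]).tolist(),int(d["mask"].sum())) for d in silhouettes(q,n)[:3]])
E
python3 - <<'E'
from h import *
s=observe(); print(s["clock"],s["position"],s["force"],s["ft_torque"],s["width"]*92,np.round(s["joints"],2))
r=R.from_rotvec(s["ee_rot"]); print("lip",s["position"]+r.apply(LIP),"tilt",np.degrees(np.arccos(-r.apply([0,0,1])[2])))
limes()
a=get_image("side"); b=get_image("top")
o=np.hstack([cv2.resize(a[90:240,200:350],(400,400),interpolation=2),cv2.resize(b[130:280,210:360],(400,400),interpolation=2)])
cv2.imwrite("pics/g8.png",o[:,:,::-1])
E
```

```text
27.2667 [ 0.51633829 -0.18394633  0.17332564] [-0.07252808 -0.11769635 -5.30330548] [1.77614894 0.8352992  0.00196481] 64.66341514667775 [-0.05  0.5  -0.45  2.37  1.53  1.25 -1.22]
lip [ 0.47713568 -0.1146972   0.0837365 ] tilt 59.69758139728478
side lime_a [(0.62, [287.0, 186.0], 209), (0.62, [287.0, 206.0], 124)]
side lime_a_mid [(0.45, [283.0, 187.0], 193)]
top lime_a []
top lime_a_mid []
```

jog_arm:
  motion:
    - [[0,0,-0.002,0,-0.03,0,1],[0,0,-0.005,0,-0.06,0,1],[0,0,-0.007,0,-0.08,0,1],[0,0,-0.007,0,-0.08,0,1],[0,0,-0.007,0,-0.08,0,1],[0,0,-0.007,0,-0.08,0,1]]

```text
clock: 28.17
position: [0.5132, -0.1784, 0.1772]
ee_rot: [1.049, 1.799, -0.661]
force: [-0.2, -0.1, -4.9]
width: 0.707
gripper_force: 50.0
```

Run:
```python
from h import *
s=observe(); print(s["clock"],s["position"],s["force"],s["ft_torque"],s["width"]*92,np.round(s["joints"],2))
r=R.from_rotvec(s["ee_rot"]); print("lip",s["position"]+r.apply(LIP),"tilt",np.degrees(np.arccos(-r.apply([0,0,1])[2])))
limes()
a=get_image("side"); b=get_image("top")
o=np.hstack([cv2.resize(a[90:240,200:350],(400,400),interpolation=2),cv2.resize(b[130:280,210:360],(400,400),interpolation=2)])
cv2.imwrite("pics/g8.png",o[:,:,::-1])
```

```text
28.1667 [ 0.51324352 -0.17843938  0.17723244] [-0.18897207 -0.13528324 -4.91575424] [ 1.84441992  0.8779316  -0.07428781] 65.04486661713511 [-0.11  0.56 -0.44  2.39  1.54  1.35 -1.32]
lip [ 0.47780907 -0.11584624  0.08139404] tilt 64.42157277644145
side lime_a [(0.65, [280.0, 204.0], 152), (0.57, [294.0, 205.0], 164)]
side lime_a_mid [(0.46, [293.0, 206.0], 172)]
top lime_a []
top lime_a_mid [(0.43, [137.0, 216.0], 2596), (0.3, [251.0, 213.0], 203)]
```

View pics/g8.png

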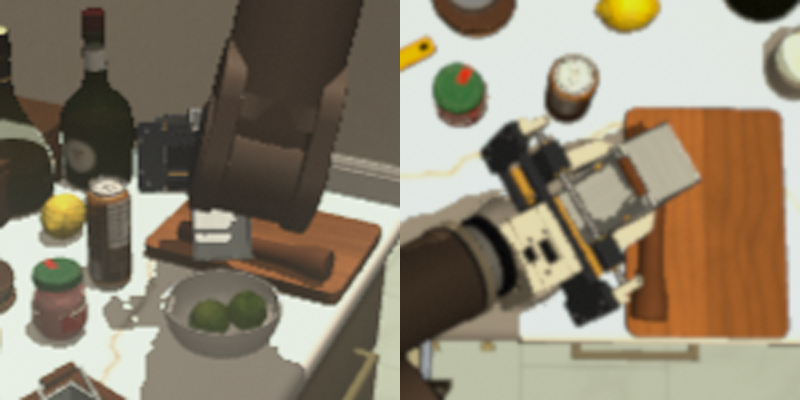

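The side view shows both limes in the bowl at (280,204) and (294,205), and the insert is empty with its bail on the rear rim. I've now viewed 11 pictures, one over the limit of 10, so I'll view no more and rely on numbers from here. Returning the insert.

Run:
```python
from h import *
psi=np.radians(-60); d=np.array([np.cos(psi),np.sin(psi)]); B=np.array([.456,-.077])
for tilt,back,z in((50,.045,.11),(35,.045,.13),(20,.045,.15),(0,.045,.18)):
    p,r=pour(psi,np.radians(tilt),np.r_[B+back*d,z]); print(tilt,delta(p,r))
p1,r1=p,r
print("then",delta((.525,-.3285,.15),yawR(np.pi/2-.02),p1,r1))
```

```text
50 [-0.0163  0.0015  0.0166 -0.0074  0.2524 -0.005 ]
35 [-0.0172  0.0016  0.0342 -0.0067  0.5142 -0.006 ]
20 [-0.0119  0.0017  0.0464 -0.006   0.776  -0.0069]
0 [-1.0000e-03  1.7000e-03  5.0500e-02 -4.8000e-03  1.1251e+00 -8.1000e-03]
then [-0.0898 -0.066   0.0065  0.      0.     -1.0272]
```

jog_arm:
  motion:
    - [[-0.006,0,0.005,0,0.08,0,1],[-0.013,0,0.013,0,0.2,0,1],[-0.0165,0,0.021,0,0.32,0,1],[-0.017,0,0.029,0,0.44,0,1],[-0.0165,0,0.0365,0,0.56,0,1],[-0.014,0,0.042,0,0.68,0,1],[-0.011,0,0.047,0,0.8,0,1],[-0.0075,0,0.049,0,0.92,0,1],[-0.004,0,0.05,0,1.04,0,1],[-0.001,0.002,0.0505,-0.005,1.125,-0.008,1]]

```text
clock: 29.4
position: [0.5366, -0.217, 0.1572]
ee_rot: [1.534, 2.65, -0.073]
force: [0.6, -1.2, -6.7]
width: 0.7
gripper_force: 50.0
```

jog_arm:
  motion:
    - [[0,0,0,0,0,0,1],[0,0,0,0,0,0,1],[0,0,0,0,0,0,1]]

```text
clock: 29.65
position: [0.5363, -0.2174, 0.1556]
ee_rot: [1.535, 2.645, -0.082]
force: [0.5, 1.2, -4.4]
width: 0.706
gripper_force: 50.0
```

Run:
```python
from h import *
s=observe(); print(s["clock"],s["position"],s["ee_rot"],s["force"],np.round(s["joints"],2))
print("then",delta((.525,-.3285,.15),yawR(np.pi/2-.02)))
```

```text
29.65 [ 0.53631146 -0.21742883  0.1555988 ] [ 1.53520962  2.64462807 -0.08169257] [ 0.51222619  1.19412006 -4.3886457 ] [ 0.68  0.46 -0.6   1.81  0.42  0.93  0.41]
then [-0.0898 -0.0649  0.0148 -0.055   0.0869 -1.0311]
```

jog_arm:
  motion:
    - [[-0.004,-0.002,0,-0.003,0.005,-0.05,1],[-0.012,-0.009,0,-0.007,0.012,-0.14,1],[-0.022,-0.016,0,-0.013,0.021,-0.25,1],[-0.032,-0.023,0,-0.02,0.031,-0.37,1],[-0.043,-0.031,0.002,-0.026,0.041,-0.49,1],[-0.053,-0.038,0.005,-0.033,0.051,-0.61,1],[-0.064,-0.046,0.008,-0.039,0.062,-0.73,1],[-0.074,-0.054,0.011,-0.045,0.072,-0.85,1],[-0.083,-0.06,0.013,-0.051,0.08,-0.95,1],[-0.09,-0.065,0.0148,-0.055,0.087,-1.031,1]]

```text
clock: 30.48
position: [0.5255, -0.3285, 0.1504]
ee_rot: [-0.019, -3.141, 0.002]
force: [1.0, 0.1, -4.7]
width: 0.702
gripper_force: 50.0
```

jog_arm:
  motion:
    - [[0,0,0,0,0,0,1],[0,0,0,0,0,0,1],[0,0,0,0,0,0,1]]

```text
clock: 30.73
position: [0.5265, -0.3267, 0.1508]
ee_rot: [0.031, 3.14, 0.001]
force: [0.2, -0.0, -4.9]
width: 0.706
gripper_force: 50.0
```

Run:
```python
from h import *
s=observe(); print(s["clock"],s["position"],s["ee_rot"],s["force"],s["ft_torque"],np.round(s["joints"],2))
print("then",delta((.525,-.3285,.06),yawR(np.pi/2-.02)))
limes()
from scipy.optimize import differential_evolution
# pitch check of insert in grip
get_image("side");M=silhouettes("insert","side")[0]["mask"]; Rt=R.from_rotvec(s["ee_rot"]);p=s["position"]
Ri=Rt*R.from_matrix(np.diag([-1,1,-1]))
def cost(v):
    r=Ri*R.from_rotvec([0,v[0],0]); q=r.apply(V-[v[1],0,v[2]])+p
    h=cv2.convexHull(np.round(proj("side",q)*8).astype(np.int32)); m=np.zeros((384,512),np.uint8); cv2.fillConvexPoly(m,h,1,shift=3); m=m>0
    return 1-(m&M).sum()/(m|M).sum()
q=differential_evolution(cost,[(-.4,.4),(.015,.05),(.02,.05)],seed=1,maxiter=30); print("pitch,x,z",q.x,q.fun, cost([0,.0335,.0365]))
```

```text
30.7333 [ 0.52645599 -0.32666065  0.15084135] [3.08464429e-02 3.13965828e+00 8.26821768e-04] [ 0.18417041 -0.02553629 -4.9017823 ] [ 0.14892669 -0.19722493  0.00185655] [ 1.01  0.64 -0.84  1.63  0.52  1.11  1.58]
then [ 0.0016 -0.0019  0.0908  0.0005  0.0018  0.0004]
side lime_a [(0.74, [292.0, 207.0], 153), (0.44, [279.0, 204.0], 140)]
side lime_a_mid [(0.55, [290.0, 207.0], 175)]
top lime_a [(0.76, [253.0, 217.0], 140), (0.55, [256.0, 236.0], 194), (0.47, [351.0, 217.0], 1216)]
top lime_a_mid [(0.59, [256.0, 232.0], 175), (0.36, [352.0, 220.0], 1185)]
pitch,x,z [-0.00104745  0.03371382  0.03697828] 0.17387387387387387 0.18018018018018023
```

jog_arm:
  motion:
    - [[0,0,0.02,0,0,0,1],[0,-0.001,0.045,0,0,0,1],[0,-0.002,0.065,0,0,0,1],[0,-0.002,0.078,0,0,0,1],[0,-0.002,0.085,0,0,0,1],[0,-0.002,0.09,0,0,0,1],[0,-0.002,0.0925,0,0,0,1],[0,-0.002,0.0935,0,0,0,1],[0,-0.002,0.0935,0,0,0,1]]

```text
clock: 31.88
position: [0.5269, -0.3307, 0.0578]
ee_rot: [0.03, 3.139, 0.001]
force: [-0.5, 0.2, -6.2]
width: 0.704
gripper_force: 50.0
```

Run:
```python
from h import *
s=observe(); print(s["clock"],s["position"],s["force"],s["ft_torque"])
```

```text
31.8833 [ 0.5269449  -0.33070033  0.05784128] [-0.48876542  0.2350119  -6.16432603] [ 0.10009006 -0.18140196  0.0409069 ]
```

Not quite in contact yet; I'll lower a touch more.

jog_arm:
  motion:
    - [[0,0,0.001,0,0,0,1],[0,0,0.002,0,0,0,1],[0,0,0.002,0,0,0,1],[0,0,0.002,0,0,0,1]]

```text
clock: 32.22
position: [0.5272, -0.3308, 0.0575]
ee_rot: [0.031, 3.138, -0.001]
force: [-4.8, 0.6, 11.3]
width: 0.705
gripper_force: 50.0
```

Run:
```python
from h import *
s=observe(); print(s["clock"],s["position"],s["force"],s["ft_torque"])
```

```text
32.2167 [ 0.5271876  -0.33082043  0.05745843] [-4.83693552  0.61696873 11.3354952 ] [0.75703131 0.97517887 0.08486291]
```

Contact. Now I'll open and retract straight up.

jog_arm:
  motion:
    - [[0,0,-0.001,0,0,0,1],[0,0,-0.001,0,0,0,0.2],[0,0,-0.001,0,0,0,-0.6],[0,0,-0.001,0,0,0,-1],[0,0,-0.001,0,0,0,-1],[0,0,-0.001,0,0,0,-1],[0,0,-0.001,0,0,0,-1],[0,0,-0.001,0,0,0,-1],[0,0,-0.001,0,0,0,-1],[0,0,-0.001,0,0,0,-1]]
  force: 20

```text
clock: 33.05
position: [0.5264, -0.3306, 0.0561]
ee_rot: [0.03, 3.14, 0.002]
force: [-0.1, 0.7, -0.3]
width: 0.998
gripper_force: 0.0
```

jog_arm:
  motion:
    - [[0,0,-0.01,0,0,0,-1],[0,0,-0.025,0,0,0,-1],[0,0,-0.05,0,0,0,-1],[0,0,-0.08,0,0,0,-1],[0,0,-0.115,0,0,0,-1],[0,0,-0.15,0,0,0,-1],[0,0,-0.18,0,0,0,-1],[0,0,-0.19,0,0,0,-1],[0,0,-0.19,0,0,0,-1],[0,0,-0.19,0,0,0,-1]]

```text
clock: 33.88
position: [0.5261, -0.3308, 0.2471]
ee_rot: [0.03, 3.138, 0.0]
force: [0.0, -0.3, -0.2]
width: 0.999
gripper_force: 0.0
```

Run:
```python
from h import *
s=observe(); print(s["clock"],s["position"],s["force"],s["width"])
fit_stand(); limes()
for d in silhouettes("insert_bar","side")[:3]:
    o,v=ray("side",d["pixel"]); t=(-.3305-o[1])/v[1]; print("bar",round(d["p"],2),d["pixel"],d["mask"].sum(),o+v*t)
print("expected bar px",proj("side",(.4945+.083,-.3305,.087)))
for q,z in(("bowl",.05),("muddler",.041),("candle",.09),("tonic",.134),("cherry_jar",.086)):
    d=[x for x in silhouettes(q,"top")if x["mask"].sum()>300]
    if d:
        pts=np.array([onz("top",(x,y),z)[:2] for y,x in np.argwhere(d[0]["mask"])],np.float32); print(q,np.round(cv2.minAreaRect(pts)[0],3))
```

```text
33.8833 [ 0.52614567 -0.33079077  0.24708211] [ 0.01290673 -0.31700939 -0.19083227] 0.9987526811129654
('side',) stand [ 0.4942 -0.3251 -0.049 ] cost 0.033
side lime_a [(0.49, [284.0, 147.0], 34), (0.47, [293.0, 205.0], 168)]
side lime_a_mid [(0.73, [292.0, 206.0], 160)]
top lime_a [(0.47, [252.0, 217.0], 172), (0.46, [257.0, 232.0], 188)]
top lime_a_mid [(0.56, [258.0, 230.0], 169), (0.23, [159.0, 222.0], 1418)]
bar 0.49 [280.0, 149.6] 32 [ 0.58681923 -0.3305      0.08252835]
expected bar px [[282.46935808 148.98037477]]
bowl [ 0.458 -0.075]
muddler [0.465 0.229]
candle [ 0.663 -0.387]
tonic [ 0.618 -0.127]
cherry_jar [ 0.619 -0.012]
```

```bash
python3 -c "
from cell import *
print(sign_off())"
```

```text
the job is handed in; nothing more can be done
None
```

The job is handed in: both limes are in the bowl, and the empty insert stands upright on the board with its bail back; the spare stayed in its pocket and the other items read in place (the muddler only up to the pour). I viewed 11 pictures, one over the limit of 10.

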